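Load two spacer rings into a filter housing

ROBOT

A 6-joint arm with a two-finger parallel gripper is mounted at the origin on the work surface. World frame = base frame: x ahead of the robot, y to its left, z up, the work surface at z = 0. Lengths are in mm, angles in rad, forces in N, time in s.
With the tool pointing down it reaches from about 250 to 775 mm from the base axis. Payload 8.9 kg.
Tool frame: the origin (TCP) lies midway between the tips of the shut fingers; the grasp point (between the pads) lies 19 mm behind it; z points along the fingers, y is the direction in which the jaws open and shut (so a half turn about z gives the same grasp; the last joint's range is limited). The gripper opens to 85 mm and grips with 20 to 120 N. Pads are 22 mm wide; open, the fingers measure 114 mm over their backs; the gripper's body (76 mm by 85 mm) begins 54 mm behind the grasp point. The pads swing forward as they close: fully open they stand 13 mm farther back than shut.
Start: joints at [1.032, 0.291, -0.153, 1.127, 0, 1.431], TCP at [204.342, 483.599, 231.305] pointing down, gripper open.
Joint ranges: [-2.52, 2.52], [-0.91, 1.74], [-1.3, 1.37], [-1.96, 2.02], [-1.52, 1.47], [-3.14, 3.14]. Speed limits (rad/s): [2.22, 2.22, 2.79, 3.14, 3.14, 3.14].

INTERFACE

Orientations are given as a unit quaternion [w, x, y, z].
In Python, from cell import * gives the robot as it stands.
- The arm moves only by the shell command python3 -m inch 'ROWS' [FORCE]. ROWS is a JSON object of lists of equal length, an entry for each row: "rotation": the turn, a rotation vector about the tool's x, y, z in degrees, a list of three; "delta_pos": the shift along the tool's x, y, z in mm, a list of three; "hand": the opening, from 0 (shut) to 1 (fully open). In form: {"rotation": [[wx, wy, wz], ...], "delta_pos": [[dx, dy, dz], ...], "hand": [hand, ...]}. A call has 1 to 12 rows; each row shifts and turns the commanded pose from where the row before left it, along the tool's axes as they then stand; what a row does not reach is not made up. A row lasts 1/8 s, in which the tool goes at most 62.5 mm and 10.7 degrees, less where a joint would pass 70% of its speed; a pose out of reach is approached as far as the arm can. A call is refused whole if a number of a shift passes 62.5 or a number of a turn 10.7, either way. A call with a gripper value outside its range is refused whole. The fingers move at their own pace and stop on an object; FORCE is the grip in N (left out, the last holds). Time passes only in rows, so rows that do not move let the fingers close. It gives the time, the measured TCP pose, the force and the opening at its end, in the units of the state.
- observe(): the state, without advancing time (a new reading comes with each control period).
- camera(name): name is "side" or "top" or "wrist"; returns (picture, depth): 420x560x3 uint8, blue, green, red; 420x560 float32, mm along the optical axis (not along the pixel's ray), 0 where there is no reading.
- get_calibration(name): a dict with "K" (3x3 intrinsics, pixels), "k1" (the pictures are not rectified: a ray, as slopes to the right and down, at radius r is drawn at 1 + k1 r^2 times it, then the intrinsics apply), "rvec" (rotation vector, rad) and "tvec" (3), from world to camera coordinates, as OpenCV has them; the wrist camera has in their place "hand_eye" (4x4, takes a point from camera to tool coordinates, whose origin is the TCP and whose axes are the flange's). Camera axes: x right, y down, z forward; pixel columns grow to the right and rows downward; lengths in mm; the calibration is good to about 2 mm. A picture is of the moment at which its call begins: read the wrist's pose just before it. get_calibration takes no time and is no camera call.
- finish_job(): hands the job in, once; it reports no verdict.
The state is a dict: "t": time; "joints": joint angles; "joint_vel": joint speeds; "tau": joint torques, N m; "ee_pos": TCP position; "ee_rot": TCP orientation; "ft_force": force on the tool from outside, world axes, zero at the start; "wrist_torque": the same for the moment, N m; "opening": opening from 0.0 (shut) to 1.0 (fully open).
Only numpy, scipy, OpenCV 4.12 (cv2) and the standard library are available. Lean on these libraries where they do the work, as an engineer would, in place of code of your own. Each camera call takes 0.05 s, during which the arm holds its last target.

TASK

Load the filter housing: drop the two matching middle-sized steel spacer rings (50 mm across) into the upright aluminium tube through its open mouth, so that both lie flat, one on the other, in one column at the bottom of the tube, and let go of them. The small ring on the bench does not belong in the tube, and the wide ring would not fit.

Things in the scene. Friction and masses are not known exactly. Their poses are not given: they have to be found in the camera images.
- ring_a_mid (a point): A flat plain-steel spacer ring of the middle size: outside diameter 50 mm, hole 28 mm, thickness 14 mm, 0.11 to 0.19 kg. It starts lying flat on the bench (z = 0), with free bench around it. The point is its centre, half-way up its thickness (7 mm above the bench at the start); z is the ring's axis.
- ring_b_mid (a point): The other, identical ring: a flat plain-steel spacer ring of the middle size: outside diameter 50 mm, hole 28 mm, thickness 14 mm, 0.11 to 0.19 kg. It starts lying flat on the bench (z = 0), with free bench around it. The point is its centre, half-way up its thickness (7 mm above the bench at the start); z is the ring's axis.
- small_ring_mid (a point): The small plain-steel ring, a bystander that stays out of the tube: outside diameter 30 mm, hole 14 mm, 10 mm thick, lying flat on the bench. The point is its centre. (A wide steel ring, 84 mm across and 14 mm thick, lies near it too and is not listed.)
- mouth (a point): Mouth centre of the upright, slightly tapered aluminium tube (the filter housing) at rim height, 50 mm above the bench; z up its axis. Fixed on a grey base plate 110 mm square, 8 mm thick. Inside, it narrows evenly from 78 mm across at the rim to 60 mm at its flat floor, 38 mm below the rim. Rim 88 mm across outside. A ring let go level 5 to 15 mm above the rim and within 10 mm of the axis drops home.
There are look-alikes about, which are no part of the job. Leave any purple look-alike of the part that bears small_ring_mid alone. Leave any purple look-alike of the part that bears ring_a_mid alone.

How it is judged (in metres and radians):
At the end, for the whole second after the job is handed in: Both 50 mm rings are inside the tube, within 10 mm of its axis, lying flat to within 10 degrees, each with its centre at least 12 mm below the rim (the lower one rests 31 mm, the upper one 17 mm below it); the small ring is not in the tube (more than 40 mm from its axis) (horizontal distance between each of ring_a_mid, ring_b_mid and mouth below 0.01 m and z of each of ring_a_mid, ring_b_mid in the frame of mouth below -0.012 m and angle between the z axis of each of ring_a_mid, ring_b_mid and the z axis of mouth, either way round below 0.175 rad and horizontal distance between small_ring_mid and mouth above 0.04 m); the robot touches nothing.
It also fails if it takes over 48 s, if anything falls off the work surface, if the arm or the gripper's body presses on something with over 40 N, if the wrist force passes 120 N, or if a joint passes its speed limit or range.

## Working session

There is one attempt and no reset: what is moved stays moved. The work goes in short steps, Python scripts to look and compute and a shell command to move; the robot and the scene stay as the last step left them, time stands still between calls to the robot, and variables do not carry over. Pictures are saved under pics/ and viewed, and the job is handed in when it is done.

```bash
mkdir -p pics; ls
python3 - <<'E'
from cell import *
import cv2,numpy as np
print(observe())
for n in ("top","side","wrist"):
    im,d=camera(n); cv2.imwrite(f"pics/{n}0.png",im); np.save(f"pics/{n}0.npy",d)
    c=get_calibration(n); print(n,c)
E
```

```text
pics
{'t': 0.0, 'joints': array([ 1.03169078e+00,  2.91254819e-01, -1.54115998e-01,  1.12676600e+00,
       -4.25726788e-06,  1.43151223e+00]), 'joint_vel': array([-1.02588594e-03,  6.64141846e-05,  1.56218414e-03,  4.84369402e-05,
       -6.33578713e-04, -3.39884882e-04]), 'tau': array([-4.04245029e-04, -5.37142396e+01,  3.31373692e+01,  1.58274465e-02,
       -1.20106042e-04, -2.53283922e-06]), 'ee_pos': array([204.10945192, 483.19834687, 230.74942462]), 'ee_rot': array([-2.21002161e-04,  1.98581790e-01,  9.80084090e-01, -6.32765471e-04]), 'ft_force': array([-0.47921519, -0.67268646,  0.15250288]), 'wrist_torque': array([0.03734802, 0.06959345, 0.03328746]), 'opening': 1.002397982544731}
top {'K': array([[460.53879163,   0.        , 270.65204505],
       [  0.        , 460.53879163, 212.16042924],
       [  0.        ,   0.        ,   1.        ]]), 'k1': 0.048193234052537816, 'rvec': array([ 2.1342738 , -2.17031712,  0.11553703]), 'tvec': array([ -2.24614086, 510.59008512, 948.97818261])}
side {'K': array([[537.33301662,   0.        , 279.02208815],
       [  0.        , 537.33301662, 208.55646184],
       [  0.        ,   0.        ,   1.        ]]), 'k1': 0.0008927338327315915, 'rvec': array([ 2.36814942, -0.64473109,  0.25114536]), 'tvec': array([-418.63083968,  235.63522022,  777.57761239])}
wrist {'K': array([[353.31421385,   0.        , 277.44212891],
       [  0.        , 353.31421385, 212.27118738],
       [  0.        ,   0.        ,   1.        ]]), 'k1': -0.04565141459576468, 'hand_eye': array([[ 4.12109846e-04, -9.65965331e-01, -2.58671239e-01,
         6.50948548e+01],
       [ 9.99999662e-01,  5.82296915e-04, -5.81312894e-04,
        -4.18433004e-01],
       [ 7.12151566e-04, -2.58670912e-01,  9.65965244e-01,
        -1.42315382e+02],
       [ 0.00000000e+00,  0.00000000e+00,  0.00000000e+00,
         1.00000000e+00]])}
```

View pics/top0.png

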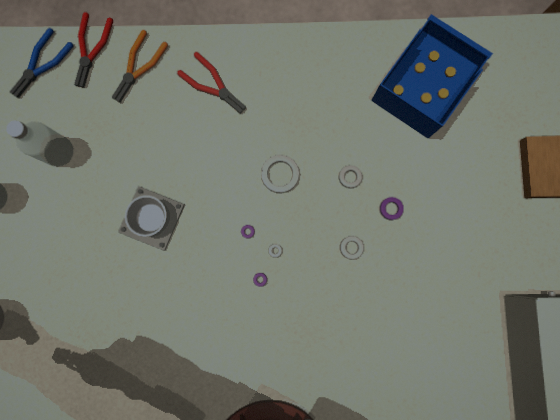

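View pics/side0.png

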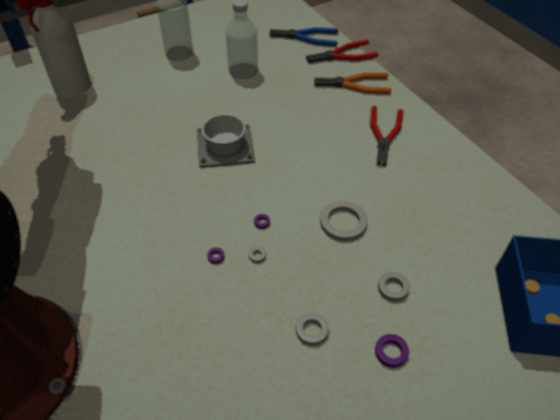

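View pics/wrist0.png

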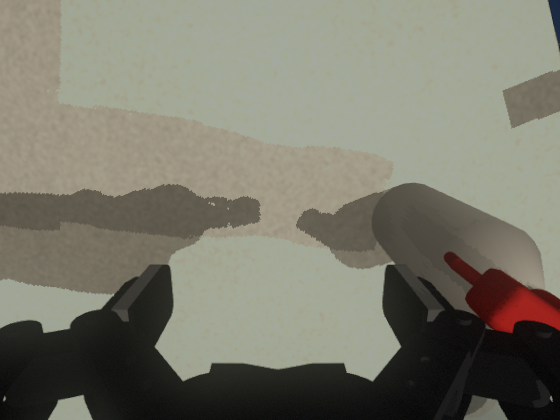

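The top view shows these candidates:
- **50 mm rings:** plain at (350,177) and (352,247). The one at (391,208) is purple, so it is a look-alike.
- **Wide ring:** (280,173).
- **Small rings:** plain at (275,250), with purple look-alikes at (248,231) and (260,279).
- **Tube:** (151,216).

The two plain mid-size rings fit the description. I'll measure their sizes and check an enlarged crop.

```bash
cat > h.py <<'E'
import cv2,numpy as np
from cell import *
from scipy.spatial.transform import Rotation as R
def cam(n,st=None):
    c=get_calibration(n);K=c['K'];k1=c['k1']
    if n=='wrist':
        q=st['ee_rot'];T=np.eye(4);T[:3,:3]=R.from_quat([q[1],q[2],q[3],q[0]]).as_matrix();T[:3,3]=st['ee_pos']
        M=T@c['hand_eye']; Rm=M[:3,:3];o=M[:3,3]
    else:
        r=cv2.Rodrigues(c['rvec'])[0];Rm=r.T;o=-r.T@c['tvec']
    return K,np.array([k1,0,0,0.]),Rm,o
def ray(n,px,z,st=None):
    K,D,Rm,o=cam(n,st)
    p=cv2.undistortPoints(np.float64(px).reshape(-1,1,2),K,D).reshape(-1,2)
    d=np.c_[p,np.ones(len(p))]@Rm.T
    return o+d*((z-o[2])/d[:,2])[:,None]
def circ(P):
    A=np.c_[2*P[:,:2],np.ones(len(P))];s=np.linalg.lstsq(A,(P[:,:2]**2).sum(1),rcond=None)[0]
    return s[:2],2*np.sqrt(s[2]+s[0]**2+s[1]**2)
E
python3 - <<'E'
from h import *
im=cv2.imread('pics/top0.png')
cv2.imwrite('pics/crop_r.png',cv2.resize(im[150:290,230:420],None,fx=4,fy=4,interpolation=cv2.INTER_CUBIC))
cv2.imwrite('pics/crop_t.png',cv2.resize(im[170:260,105:200],None,fx=6,fy=6,interpolation=cv2.INTER_CUBIC))
s=cv2.imread('pics/side0.png')
cv2.imwrite('pics/crop_s.png',cv2.resize(s[260:370,280:430],None,fx=5,fy=5,interpolation=cv2.INTER_CUBIC))
for n,pts in (('top',[(350,177),(352,247),(391,208),(280,173),(275,250),(248,231),(260,279)]),('side',[(394,285),(312,328),(392,350),(343,220),(257,254),(262,221),(215,255)])):
    print(n,ray(n,pts,7).round(0)[:,:2].tolist())
print(ray('top',[(151,216)],50),ray('side',[(225,130)],50))
E
```

```text
top [[588.0, -186.0], [435.0, -184.0], [518.0, -271.0], [600.0, -32.0], [431.0, -19.0], [473.0, 39.0], [370.0, 15.0]]
side [[595.0, -183.0], [438.0, -181.0], [521.0, -271.0], [602.0, -30.0], [433.0, -18.0], [476.0, 41.0], [371.0, 16.0]]
[[504.49656188 238.57826124  50.        ]] [[508.96572242 244.42862276  50.        ]]
```

View pics/crop_r.png

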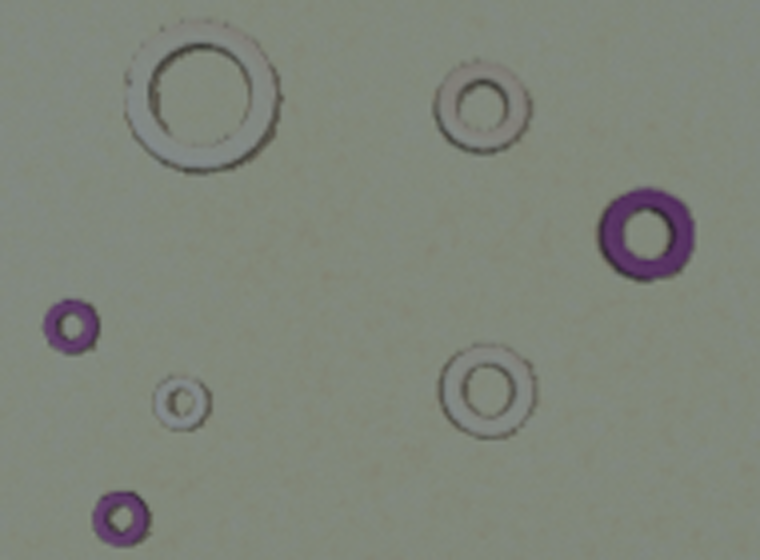

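View pics/crop_t.png

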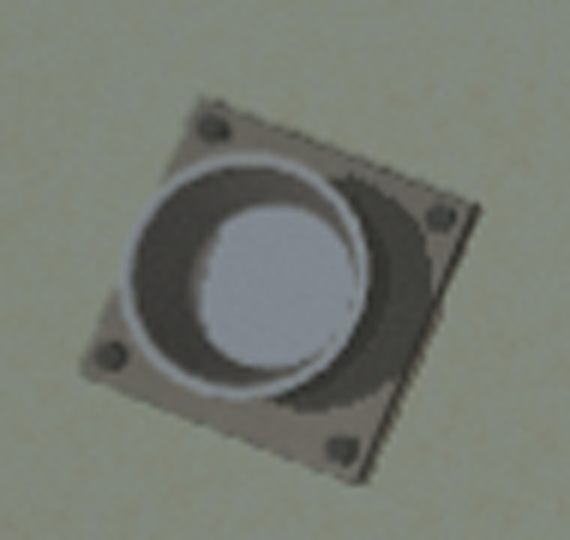

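View pics/crop_s.png

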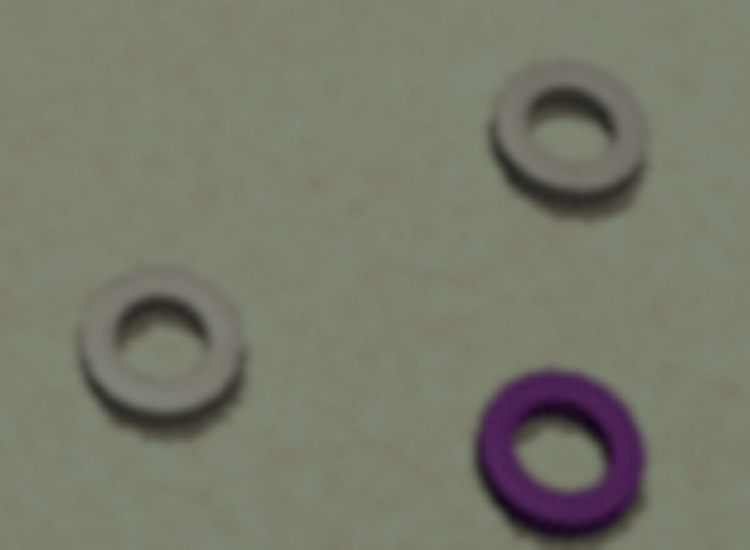

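The crops show two plain 50 mm rings: A at top (350,176) and B at top (352,247). The purple ring at (391,208) is clearly the decoy. The tube rim centre is near (145.5,215.5). Next I'll fit circles to the rim points.

Run:
```python
from h import *
im=cv2.imread('pics/top0.png');print(cam('top')[3].round(0),cam('side')[3].round(0))
# outline points
bg=cv2.medianBlur(im,51).astype(int)
diff=np.abs(im.astype(int)-bg).max(2)
for (x,y) in [(350,176),(352,247),(275,250)]:
    m=np.uint8(diff[y-22:y+22,x-22:x+22]>9)*255
    m=cv2.morphologyEx(m,cv2.MORPH_CLOSE,np.ones((3,3),np.uint8))
    c=max(cv2.findContours(m,cv2.RETR_EXTERNAL,cv2.CHAIN_APPROX_NONE)[0],key=cv2.contourArea).reshape(-1,2)+[x-22,y-22]
    h=cv2.convexHull(c).reshape(-1,2)
    for z in (7,14): print((x,y),z,circ(ray('top',c,z)))
# by-eye bounding boxes from crops
f=lambda p,s,o:[(p[0]+.5)/s-.5+o[0],(p[1]+.5)/s-.5+o[1]]
def bb(x0,x1,y0,y1,s,o,z,n='top'):
    xm,ym=(x0+x1)/2,(y0+y1)/2
    P=[f(p,s,o) for p in [(x0,ym),(x1,ym),(xm,y0),(xm,y1)]];q=ray(n,P,z)
    print(q[:2,:2].mean(0).round(1),q[2:,:2].mean(0).round(1),np.linalg.norm(q[0]-q[1]).round(1),np.linalg.norm(q[2]-q[3]).round(1))
bb(434,532,60,154,4,(230,150),14); bb(439,538,343,440,4,(230,150),14); bb(122,368,152,397,6,(105,170),50); bb(197,357,204,370,6,(105,170),12)
s=cv2.imread('pics/side0.png')
cv2.imwrite('pics/crop_st.png',cv2.resize(s[105:175,185:265],None,fx=8,fy=8,interpolation=cv2.INTER_CUBIC))
bb(80,244,267,418,5,(280,260),14,'side');bb(492,648,62,194,5,(280,260),14,'side')
```

```text
[ 392.  -23. 1004.] [ 188. -487.  750.]
(350, 176) 7 (array([ 588.81661523, -186.01725148]), np.float64(52.45790667155275))
(350, 176) 14 (array([ 587.43377302, -184.87508053]), np.float64(52.08942644695065))
(352, 247) 7 (array([ 433.98076092, -183.49559296]), np.float64(52.1117491199852))
(352, 247) 14 (array([ 433.68553265, -182.3711349 ]), np.float64(51.74570041086243))
(275, 250) 7 (array([429.99330861, -18.67216228]), np.float64(30.46154216733535))
(275, 250) 14 (array([429.72608942, -18.70547392]), np.float64(30.247571069120905))
[ 587.9 -185.3] [ 588.  -185.3] 53.0 52.0
[ 433.5 -182.5] [ 433.6 -182.5] 52.6 51.7
[506.1 250.2] [506.3 250.2] 85.3 85.8
[505.9 249.5] [506.  249.5] 57.7 60.4
[ 435.7 -183.6] [ 435.9 -183.2] 49.6 50.4
[ 590.3 -186.1] [ 590.5 -185.7] 50.3 50.1
```

View pics/crop_st.png

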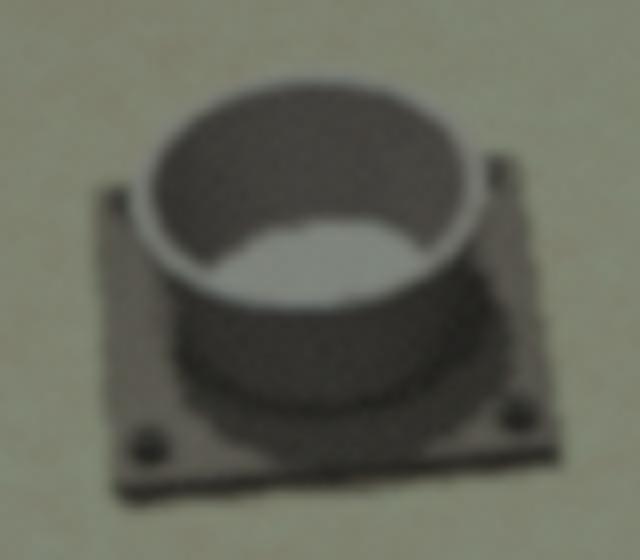

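Both views agree to about 2 mm: ring A is at (589,-185.5), ring B at (434.7,-183) and the mouth at about (507,250). I'll fetch ring B first and work out the first transfer in tool axes.

```bash
cat > go.py <<'E'
from h import *
import sys
def rel(x,y,z):
    s=observe();q=s['ee_rot'];M=R.from_quat([q[1],q[2],q[3],q[0]])
    d=M.inv().apply(np.array([x,y,z])-s['ee_pos'])
    e=(M.inv()*R.from_quat([.19858,.98008,0,0])).as_rotvec(degrees=True)
    print('t',s['t'].__round__(2),'tcp',s['ee_pos'].round(1),'tool-shift',d.round(1),'fix-rot',e.round(2),'F',s['ft_force'].round(1),'op',round(s['opening'],3))
if __name__=='__main__': rel(*map(float,sys.argv[1:4]))
E
python3 go.py 434.7 -183 150
python3 - <<'E'
from h import *
f=lambda p,s,o:[(p[0]+.5)/s-.5+o[0],(p[1]+.5)/s-.5+o[1]]
P=[f(p,8,(185,105)) for p in [(130,191),(488,191),(309,72),(309,310)]];q=ray('side',P,50);print(q)
E
```

```text
t 0.15 tcp [204.2 483.3 230.9] tool-shift [-471.7 -524.    81.3] fix-rot [-0.06 -0.01  0.  ] F [-0.5  0.8  0.1] op 1.0
[[470.23100808 272.03985897  50.        ]
 [545.77850609 228.46486165  50.        ]
 [528.23159036 290.28028352  50.        ]
 [488.78423131 212.34515374  50.        ]]
```

```bash
python3 -m inch '{"rotation":[[0,0,0],[0,0,0],[0,0,0],[0,0,0],[0,0,0],[0,0,0],[0,0,0],[0,0,0],[0,0,0],[0,0,0],[0,0,0],[0,0,0]],"delta_pos":[[-39,-43.5,0],[-39,-43.5,0],[-39,-43.5,0],[-39,-43.5,0],[-39,-43.5,0],[-39,-43.5,0],[-39,-43.5,0],[-39,-43.5,10],[-39,-43.5,15],[-39,-43.5,15],[-39,-43.5,20],[-39,-43.5,20]],"hand":[0.8,0.8,0.8,0.8,0.8,0.8,0.8,0.8,0.8,0.8,0.8,0.8]}' 60; python3 go.py 434.7 -183 150
```

```text
t: 1.65
ee_pos: [432.6, -181.5, 150.7]
ee_rot: [0.0, 0.199, 0.98, 0.0]
ft_force: [1.5, 0.7, 0.1]
opening: 0.799
t 1.65 tcp [ 432.6 -181.5  150.7] tool-shift [-2.6 -0.6  0.7] fix-rot [ 0.01  0.02 -0.03] F [1.5 0.7 0.1] op 0.799
```

Next is a wrist look to check how the ring is centred.

```bash
cat > wr.py <<'E'
from h import *
import sys
st=observe();im,d=camera('wrist');cv2.imwrite(sys.argv[1],im)
hsv=cv2.cvtColor(im,cv2.COLOR_BGR2HSV)
g=cv2.GaussianBlur(im,(3,3),0).astype(int)
bg=np.median(g[120:330,150:400].reshape(-1,3),0);print('bg',bg)
m=np.uint8(np.abs(g-bg).max(2)>14)*255
cv2.imwrite(sys.argv[1].replace('.png','_m.png'),m)
cs,hr=cv2.findContours(m,cv2.RETR_CCOMP,cv2.CHAIN_APPROX_NONE)
for c in cs:
    a=cv2.contourArea(c)
    if a<400 or len(c)<20: continue
    p=c.reshape(-1,2); ce,di=circ(ray('wrist',p,14,st)); ce0,di0=circ(ray('wrist',p,0,st))
    print('px',p.mean(0).round(0),'area',a,'z14',ce.round(1),di.round(1),'z0',ce0.round(1),di0.round(1))
E
python3 wr.py pics/w1.png
```

```text
bg [134. 153. 161.]
px [306. 208.] area 191722.5 z14 [ 484.9 -209.6] 447.8 z0 [ 490.5 -212.3] 470.2
px [244. 358.] area 615.5 z14 [ 555.  -266.7] 42.2 z0 [ 564.2 -272.2] 44.3
px [347. 349.] area 1144.5 z14 [ 587.2 -178.9] 40.1 z0 [ 597.9 -180. ] 42.1
px [194. 342.] area 541.5 z14 [ 524.3 -302.1] 32.2 z0 [ 532.  -309.4] 33.8
px [433. 281.] area 666.0 z14 [547.1 -82.9] 36.9 z0 [555.9 -79.2] 38.8
px [506. 291.] area 2225.5 z14 [597.5 -30.4] 71.7 z0 [608.8 -24.1] 75.3
px [216. 278.] area 617.0 z14 [ 476.2 -253.5] 39.6 z0 [ 481.5 -258.4] 41.6
px [277. 201.] area 512.5 z14 [ 431.9 -182.8] 21.3 z0 [ 434.9 -184.1] 22.3
px [233. 197.] area 407.0 z14 [ 415.9 -214.5] 19.8 z0 [ 418.1 -217.4] 20.8
px [256.  33.] area 492.5 z14 [ 308.7 -149.7] 21.0 z0 [ 305.5 -149.3] 22.1
```

View pics/w1.png

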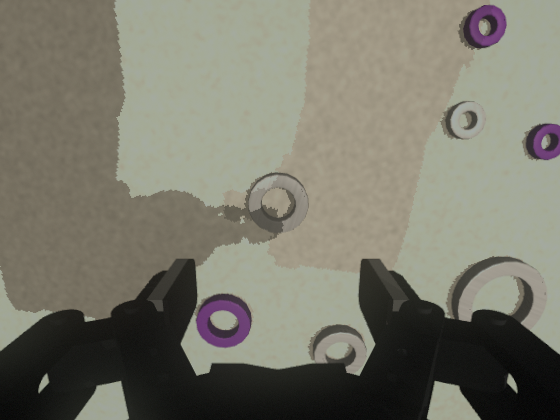

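The wrist picture shows plain ring B at (278,203), centred left-to-right between the fingers, with its hole centre at about (277,201). The purple ring at (222,320) stays clear.

```bash
python3 - <<'E'
from h import *
st=observe()
print(ray('wrist',[(278,202.5),(277,201)],14,st))
im=cv2.imread('pics/w1.png');cv2.imwrite('pics/w1c.png',cv2.resize(im[160:250,230:325],None,fx=6,fy=6,interpolation=cv2.INTER_CUBIC))
E
python3 go.py 434.3 -183 30
```

```text
[[ 435.17142806 -188.07143338   14.        ]
 [ 433.71623308 -188.32646614   14.        ]]
t 1.7 tcp [ 434.4 -187.2  148.4] tool-shift [  1.9   4.1 118.4] fix-rot [-0.15  0.09 -0.17] F [ 2.2 -7.2 -1.9] op 0.799
```

View pics/w1c.png

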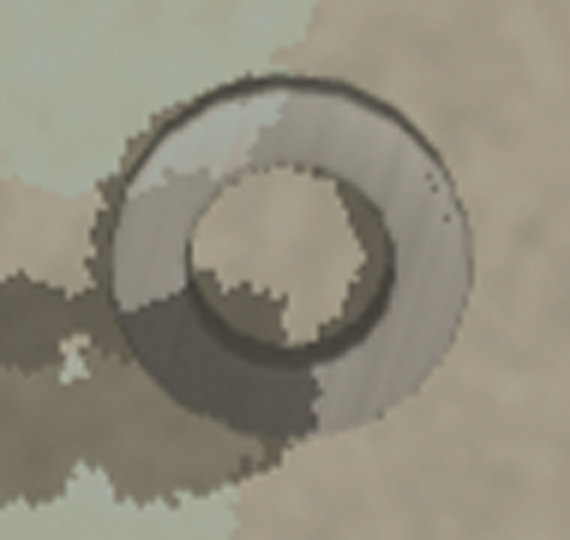

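```bash
python3 -m inch '{"rotation":[[0,0,0],[0,0,0],[0,0,0]],"delta_pos":[[0,0,30],[0,0,30],[0,0,0]],"hand":[0.8,0.8,0.8]}'; python3 go.py 434.5 -183 0
```

```text
t: 2.08
ee_pos: [430.6, -178.4, 89.7]
ee_rot: [-0.002, 0.199, 0.98, 0.001]
ft_force: [-0.0, 1.0, 0.1]
opening: 0.797
t 2.08 tcp [ 430.6 -178.4   89.7] tool-shift [-5.8 -2.8 89.7] fix-rot [ 0.04 -0.25 -0.01] F [-0.   1.   0.1] op 0.797
```

```bash
python3 -m inch '{"rotation":[[0,0,0],[0,0,0],[0,0,0],[0,0,0]],"delta_pos":[[-3,-1.5,25],[0,0,25],[0,0,0],[0,0,0]],"hand":[0.8,0.8,0.8,0.8]}'; python3 go.py 434.5 -183 0; python3 wr.py pics/w2.png >/dev/null
```

```text
t: 2.58
ee_pos: [435.2, -182.3, 42.7]
ee_rot: [0.001, 0.198, 0.98, -0.0]
ft_force: [0.6, 0.4, -0.3]
opening: 0.805
t 2.58 tcp [ 435.2 -182.3   42.7] tool-shift [ 0.4 -0.9 42.7] fix-rot [-0.01  0.08  0.01] F [ 0.6  0.4 -0.3] op 0.805
```

View pics/w2.png

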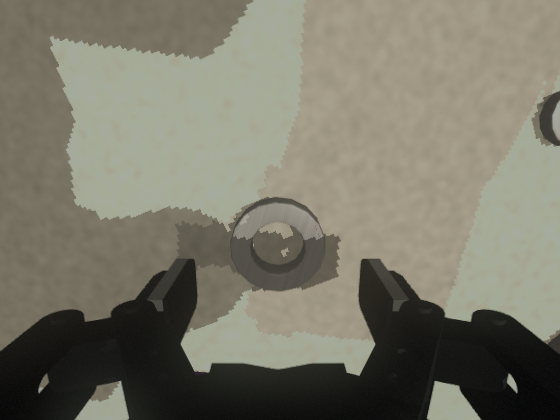

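Ring B at (278,243) is centred between the pads at (180/375). I'll lower and close.

```bash
python3 -m inch '{"rotation":[[0,0,0],[0,0,0],[0,0,0],[0,0,0],[0,0,0],[0,0,0],[0,0,0],[0,0,0],[0,0,0]],"delta_pos":[[0,-0.5,18],[0,0,15],[0,0,9.5],[0,0,0],[0,0,0],[0,0,0],[0,0,0],[0,0,0],[0,0,0]],"hand":[0.8,0.8,0.8,0.8,0.5,0.5,0.5,0.5,0.5]}' 60; python3 go.py 434.5 -183 0; python3 wr.py pics/w3.png >/dev/null
```

```text
t: 3.75
ee_pos: [434.7, -182.7, -0.2]
ee_rot: [0.001, 0.198, 0.98, -0.0]
ft_force: [-1.3, 1.3, 8.5]
opening: 0.555
t 3.75 tcp [ 4.347e+02 -1.827e+02 -2.000e-01] tool-shift [ 0.1 -0.4 -0.2] fix-rot [-0.01  0.07  0.01] F [-1.3  1.3  8.5] op 0.555
```

View pics/w3.png

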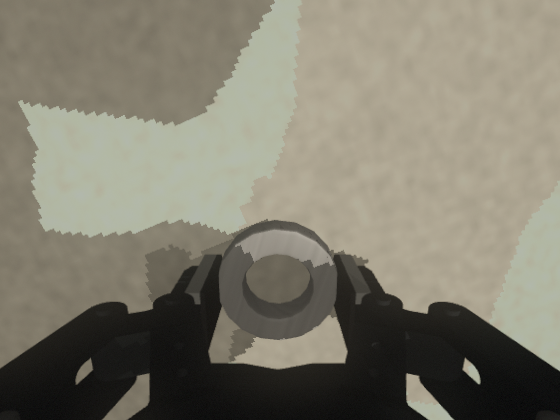

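Both pads are touching the ring at (277,280). I'll squeeze fully, lift a little and look.

```bash
python3 -m inch '{"rotation":[[0,0,0],[0,0,0],[0,0,0],[0,0,0],[0,0,0],[0,0,0]],"delta_pos":[[0,0,0],[0,0,-1],[0,0,-30],[0,0,-40],[0,0,-40],[0,0,0]],"hand":[0,0,0,0,0,0]}' 60; python3 go.py 507.2 250.5 120; python3 wr.py pics/w4.png >/dev/null
python3 - <<'E'
from h import *
im,d=camera('side');cv2.imwrite('pics/s4.png',im)
E
```

```text
t: 4.55
ee_pos: [436.1, -183.5, 112.6]
ee_rot: [0.003, 0.199, 0.98, -0.001]
ft_force: [0.9, -0.6, -1.6]
opening: 0.549
t 4.55 tcp [ 436.1 -183.5  112.6] tool-shift [103.4 427.5  -8.4] fix-rot [-0.05  0.31  0.01] F [ 0.9 -0.6 -1.6] op 0.549
```

View pics/w4.png

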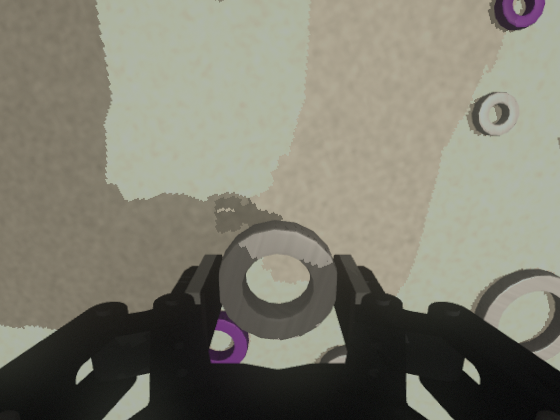

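View pics/s4.png

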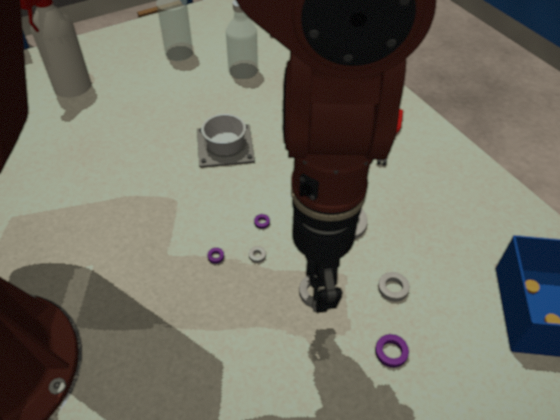

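The ring is held level, at (278,280) in the wrist view. Carry it over the tube at a travel height of about 115 mm.

```bash
python3 -m inch '{"rotation":[[0,0,0],[0,0,0],[0,0,0],[0,0,0],[0,0,0],[0,0,0],[0,0,0],[0,0,0],[0,0,0],[0,0,0],[0,0,0],[0,0,0]],"delta_pos":[[5,20,0],[10,40,0],[11,45,0],[11,45,0],[11,45,0],[11,45,0],[11,45,0],[11,45,0],[11,45,0],[7.5,32,0],[4,18,0],[0,0,0]],"hand":[0,0,0,0,0,0,0,0,0,0,0,0]}'; python3 -m inch '{"rotation":[[0,0,0],[0,0,0]],"delta_pos":[[0,0,0],[0,0,0]],"hand":[0,0]}' ; python3 go.py 507.2 250.5 57
python3 - <<'E'
from h import *
for n in ('side','top'):
    im,d=camera(n);cv2.imwrite(f'pics/{n}5.png',im)
E
```

```text
t: 6.15
ee_pos: [503.8, 249.6, 108.7]
ee_rot: [-0.001, 0.198, 0.98, -0.001]
ft_force: [0.2, 0.6, -1.4]
opening: 0.552
t: 6.4
ee_pos: [504.2, 248.3, 109.7]
ee_rot: [-0.0, 0.199, 0.98, -0.0]
ft_force: [-0.3, -0.0, -1.8]
opening: 0.549
t 6.4 tcp [504.2 248.3 109.7] tool-shift [-1.9  3.2 52.7] fix-rot [-0.03 -0.01 -0.07] F [-0.3 -0.  -1.8] op 0.549
```

View pics/side5.png

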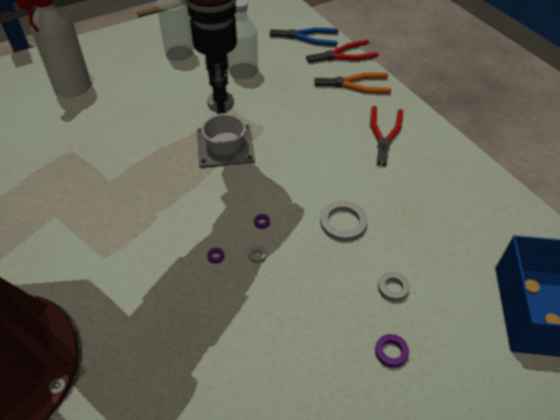

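```bash
python3 -m inch '{"rotation":[[0,0,0],[0,0,0],[0,0,0],[0,0,0],[0,0,0],[0,0,0]],"delta_pos":[[-1.9,3.2,0],[0,0,18],[0,0,20],[0,0,14],[0,0,0],[0,0,0]],"hand":[0,0,0,0,0,0]}' ; python3 go.py 507.2 250.5 57; python3 wr.py pics/w6.png >/dev/null
python3 - <<'E'
from h import *
im,d=camera('side');cv2.imwrite('pics/s6.png',cv2.resize(im[40:180,150:320],None,fx=4,fy=4,interpolation=cv2.INTER_CUBIC))
E
```

```text
t: 7.25
ee_pos: [507.8, 251.7, 58.4]
ee_rot: [0.0, 0.199, 0.98, 0.0]
ft_force: [0.5, -0.4, -2.0]
opening: 0.552
t 7.25 tcp [507.8 251.7  58.4] tool-shift [ 0.1 -1.4  1.4] fix-rot [0.03 0.04 0.  ] F [ 0.5 -0.4 -2. ] op 0.552
```

View pics/s6.png

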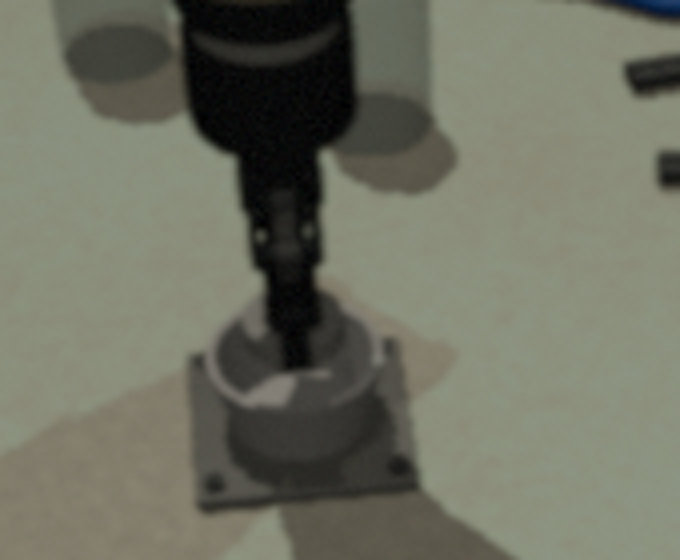

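View pics/w6.png

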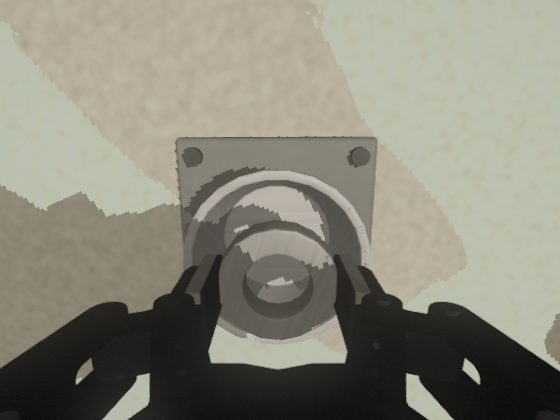

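Run:
```python
from h import *
st=observe()
q=ray('wrist',[(184,255),(372,255),(277,171),(277,344)],50,st);print(q[:,:2].round(1),(q[:2].mean(0)).round(1),(q[2:].mean(0)).round(1),np.linalg.norm(q[0]-q[1]),np.linalg.norm(q[2]-q[3]))
```

```text
[[487.  213.5]
 [520.6 293. ]
 [468.  267.9]
 [547.1 234.5]] [503.8 253.3  50. ] [507.6 251.2  50. ] 86.2430643366107 85.81887715580326
```

All three views agree on the mouth at about (507.5,251) and the TCP is within 1 mm of it, so I'll release.

```bash
python3 -m inch '{"rotation":[[0,0,0],[0,0,0],[0,0,0],[0,0,0],[0,0,0],[0,0,0],[0,0,0],[0,0,0]],"delta_pos":[[0,-0.7,0],[0,0,0],[0,0,0],[0,0,-20],[0,0,-40],[0,0,-40],[0,0,0],[0,0,0]],"hand":[0.8,0.8,0.8,0.8,0.8,0.8,0.8,0.8]}' ; python3 go.py 589 -185.5 110; python3 wr.py pics/w7.png >/dev/null
```

```text
t: 8.35
ee_pos: [506.8, 250.8, 157.4]
ee_rot: [-0.0, 0.199, 0.98, -0.0]
ft_force: [-0.8, 0.8, 0.2]
opening: 0.803
t 8.35 tcp [506.8 250.8 157.4] tool-shift [-245.6 -369.9   47.4] fix-rot [-0.01 -0.01  0.  ] F [-0.8  0.8  0.2] op 0.803
```

View pics/w7.png

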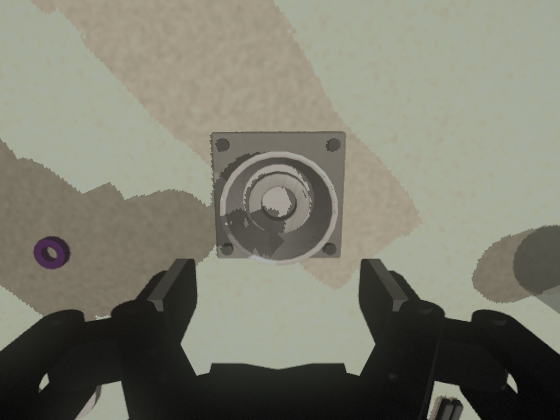

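Ring B lies flat on the tube floor at (278,200). Next is ring A at (589,-185.5).

```bash
python3 -m inch '{"rotation":[[0,0,0],[0,0,0],[0,0,0],[0,0,0],[0,0,0],[0,0,0],[0,0,0],[0,0,0],[0,0,0],[0,0,0],[0,0,0],[0,0,0]],"delta_pos":[[-15,-22,0],[-26,-39,0],[-30,-45,0],[-30,-45,0],[-30,-45,0],[-30,-45,0],[-30,-45,0],[-27,-41,10],[-18,-28,15],[-10,-15,15],[0,0,7],[0,0,0]],"hand":[0.8,0.8,0.8,0.8,0.8,0.8,0.8,0.8,0.8,0.8,0.8,0.8]}' ; python3 -m inch '{"rotation":[[0,0,0],[0,0,0]],"delta_pos":[[0,0,0],[0,0,0]],"hand":[0.8,0.8]}'; python3 go.py 589 -185.5 45; python3 wr.py pics/w8.png >/dev/null
```

```text
t: 9.9
ee_pos: [588.9, -184.1, 110.0]
ee_rot: [-0.001, 0.198, 0.98, 0.0]
ft_force: [1.0, 0.8, -0.9]
opening: 0.801
t: 10.15
ee_pos: [590.1, -184.9, 111.5]
ee_rot: [0.001, 0.198, 0.98, -0.0]
ft_force: [-0.3, -0.6, -0.3]
opening: 0.798
t 10.15 tcp [ 590.1 -184.9  111.5] tool-shift [ 0.8 -1.  66.5] fix-rot [0.   0.06 0.07] F [-0.3 -0.6 -0.3] op 0.798
```

View pics/w8.png

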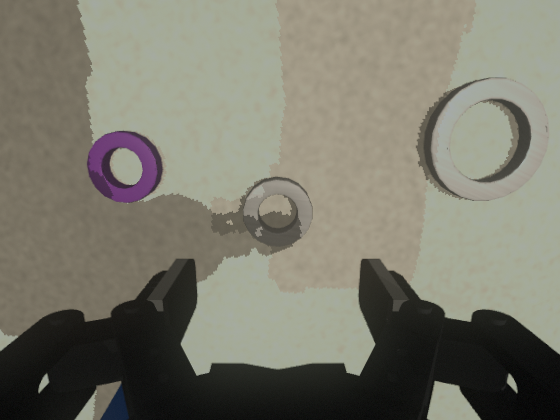

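Plain ring A is at (278,212), between the jaws, and the purple ring at (125,166) is clear. I'll descend and grip.

```bash
python3 -m inch '{"rotation":[[0,0,0],[0,0,0],[0,0,0],[0,0,0],[0,0,0],[0,0,0],[0,0,0],[0,0,0]],"delta_pos":[[0,-0.5,25],[0,0,30],[0,0,20],[0,0,18],[0,0,12],[0,0,5.5],[0,0,0],[0,0,0]],"hand":[0.8,0.8,0.8,0.8,0.8,0.8,0.8,0.8]}' 60; python3 go.py 589 -185.5 0; python3 wr.py pics/w9.png >/dev/null
```

```text
t: 11.2
ee_pos: [589.9, -186.3, 0.9]
ee_rot: [0.001, 0.199, 0.98, -0.0]
ft_force: [-0.2, 0.8, -0.8]
opening: 0.801
t 11.2 tcp [ 589.9 -186.3    0.9] tool-shift [1.2 0.4 0.9] fix-rot [-0.    0.06 -0.  ] F [-0.2  0.8 -0.8] op 0.801
```

View pics/w9.png

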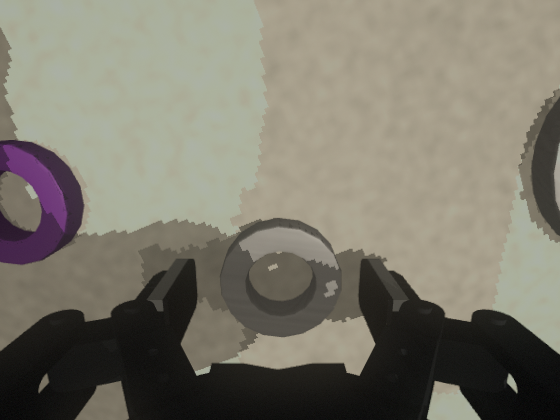

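Ring A is centred at (281,277). I'll close and lift.

```bash
python3 -m inch '{"rotation":[[0,0,0],[0,0,0],[0,0,0],[0,0,0],[0,0,0],[0,0,0],[0,0,0],[0,0,0],[0,0,0],[0,0,0],[0,0,0],[0,0,0]],"delta_pos":[[0,0.5,0],[0,0,0],[0,0,0],[0,0,0],[0,0,0],[0,0,0],[0,0,-1],[0,0,-30],[0,0,-45],[0,0,-40],[0,0,0],[0,0,0]],"hand":[0.5,0.5,0.5,0.2,0,0,0,0,0,0,0,0]}' 60; python3 go.py 507.5 251 115; python3 wr.py pics/w10.png >/dev/null
```

```text
t: 12.75
ee_pos: [589.1, -185.4, 115.5]
ee_rot: [-0.001, 0.199, 0.98, 0.0]
ft_force: [-0.3, -0.5, -1.4]
opening: 0.558
t 12.75 tcp [ 589.1 -185.4  115.5] tool-shift [245.  370.2   0.8] fix-rot [ 0.   -0.07  0.  ] F [-0.3 -0.5 -1.4] op 0.558
```

View pics/w10.png

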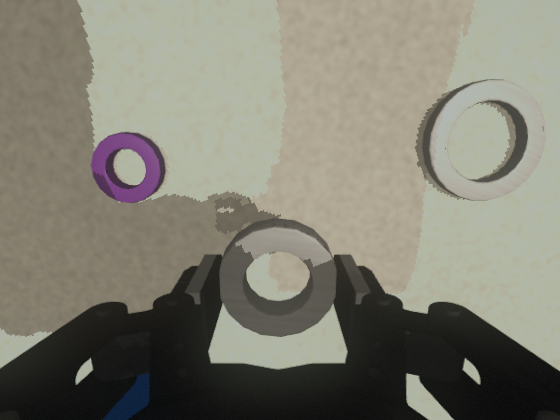

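The ring is held level at (278,277), so I'll carry it to the tube.

```bash
python3 -m inch '{"rotation":[[0,0,0],[0,0,0],[0,0,0],[0,0,0],[0,0,0],[0,0,0],[0,0,0],[0,0,0],[0,0,0],[0,0,0],[0,0,0],[0,0,0]],"delta_pos":[[15,22,0],[26,39,0],[30,45,0],[30,45,0],[30,45,0],[30,45,0],[30,45,0],[27,41,0],[18,28,0],[9,15,0],[0,0,0],[0,0,0]],"hand":[0,0,0,0,0,0,0,0,0,0,0,0]}' ; python3 -m inch '{"rotation":[[0,0,0],[0,0,0]],"delta_pos":[[0,0,0],[0,0,0]],"hand":[0,0]}'; python3 go.py 507.5 251 58
```

```text
t: 14.3
ee_pos: [507.9, 249.5, 115.8]
ee_rot: [-0.0, 0.199, 0.98, -0.0]
ft_force: [-0.5, 0.0, -2.5]
opening: 0.551
t: 14.55
ee_pos: [508.2, 249.8, 116.3]
ee_rot: [0.0, 0.199, 0.98, -0.0]
ft_force: [0.5, -0.1, -3.0]
opening: 0.553
t 14.55 tcp [508.2 249.8 116.3] tool-shift [ 1.1  0.8 58.3] fix-rot [-0.01  0.   -0.07] F [ 0.5 -0.1 -3. ] op 0.553
```

```bash
python3 -m inch '{"rotation":[[0,0,0],[0,0,0],[0,0,0],[0,0,0],[0,0,0],[0,0,0]],"delta_pos":[[1,0.8,0],[0,0,20],[0,0,22],[0,0,16],[0,0,0],[0,0,0]],"hand":[0,0,0,0,0,0]}' ; python3 go.py 507.5 251 58; python3 wr.py pics/w11.png >/dev/null
```

```text
t: 15.3
ee_pos: [507.8, 251.8, 58.9]
ee_rot: [0.0, 0.199, 0.98, 0.0]
ft_force: [0.2, 0.5, -1.3]
opening: 0.55
t 15.3 tcp [507.8 251.8  58.9] tool-shift [-0.  -0.9  0.9] fix-rot [0.03 0.04 0.  ] F [ 0.2  0.5 -1.3] op 0.55
```

View pics/w11.png

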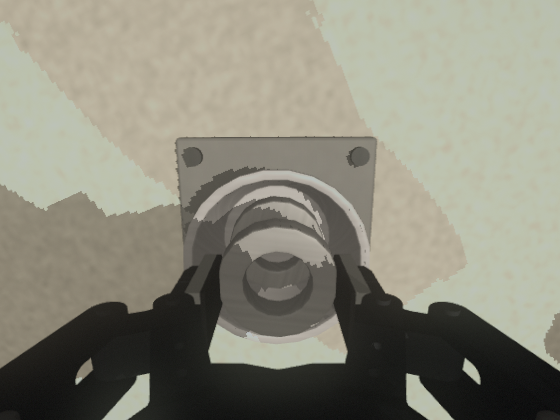

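The pose and view match the first drop: the ring at (277,281) sits inside the rim, which spans 184–372. Release.

```bash
python3 -m inch '{"rotation":[[0,0,0],[0,0,0],[0,0,0],[0,0,0],[0,0,0],[0,0,0],[0,0,0],[0,0,0]],"delta_pos":[[0,-0.7,0],[0,0,0],[0,0,0],[0,0,-20],[0,0,-40],[0,0,-40],[0,0,0],[0,0,0]],"hand":[0.8,0.8,0.8,0.8,0.8,0.8,0.8,0.8]}' ; python3 wr.py pics/w12.png >/dev/null
python3 - <<'E'
from h import *
im,d=camera('side');cv2.imwrite('pics/s12.png',cv2.resize(im[105:175,185:265],None,fx=8,fy=8,interpolation=cv2.INTER_CUBIC))
w=cv2.imread('pics/w12.png');cv2.imwrite('pics/w12c.png',cv2.resize(w[120:270,200:355],None,fx=4,fy=4,interpolation=cv2.INTER_CUBIC))
E
```

```text
t: 16.35
ee_pos: [506.8, 250.9, 157.9]
ee_rot: [-0.0, 0.199, 0.98, -0.0]
ft_force: [-0.2, 0.2, -0.6]
opening: 0.798
```

View pics/w12c.png

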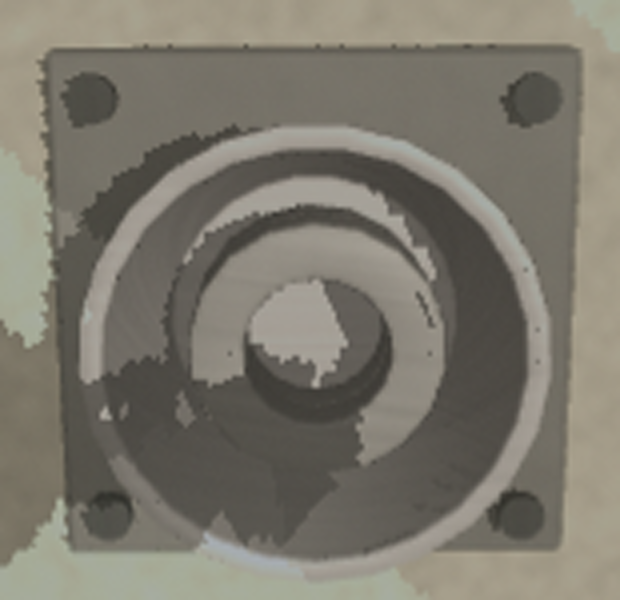

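View pics/s12.png

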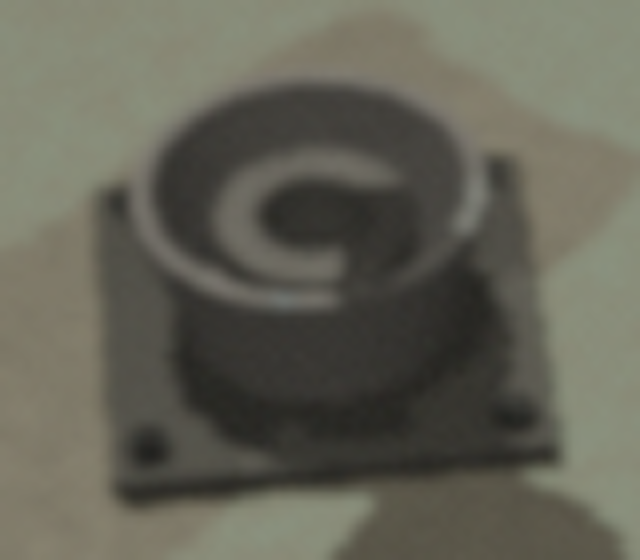

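The upper ring sits concentric in the tube, with its top face at crop (318,345). I'll check its centre and level numerically.

Run:
```python
from h import *
st=observe();im,d=camera('wrist');print(st['ee_pos'],st['t'])
f=lambda p:[(p[0]+.5)/4-.5+200,(p[1]+.5)/4-.5+120]
q=ray('wrist',[f(p) for p in [(190,345),(446,345),(318,222),(318,468)]],40,st)
r=ray('wrist',[f(p) for p in [(80,350),(550,350),(315,124),(315,578)]],50,st)
print('ring',q[:2].mean(0),q[2:].mean(0),np.linalg.norm(q[0]-q[1]),'rim',r.mean(0),np.linalg.norm(r[0]-r[1]))
K,D,Rm,o=cam('wrist',st)
P=[]
for a in np.linspace(0,6.28,24,endpoint=False):
    u,v=[int(round(t)) for t in f((318+98*np.cos(a),345+94*np.sin(a)))]
    p=cv2.undistortPoints(np.float64([[[u,v]]]),K,D)[0,0];P.append(o+Rm@(np.array([p[0],p[1],1])*d[v,u]))
P=np.array(P);print('z',P[:,2].round(0))
A=np.c_[P[:,:2]-P[:,:2].mean(0),np.ones(24)];s=np.linalg.lstsq(A,P[:,2],rcond=None)[0];print('tilt deg',np.degrees(np.hypot(s[0],s[1])),'z',s[2])
for n in('top',):
    im,_=camera(n);cv2.imwrite('pics/top13.png',im)
```

```text
[506.313316   250.73588368 157.14718761] 16.45
ring [505.78162442 251.53996063  40.        ] [506.28981843 251.33018023  40.        ] 48.439173264827325 rim [505.06677037 251.21731575  50.        ] 85.66149252789685
z [40. 39. 39. 39. 41. 40. 40. 40. 40. 40. 40. 40. 40. 40. 40. 40. 39. 40.
 39. 39. 40. 40. 39. 41.]
tilt deg 0.8746032313203491 z 39.83887037814434
```

View pics/top13.png

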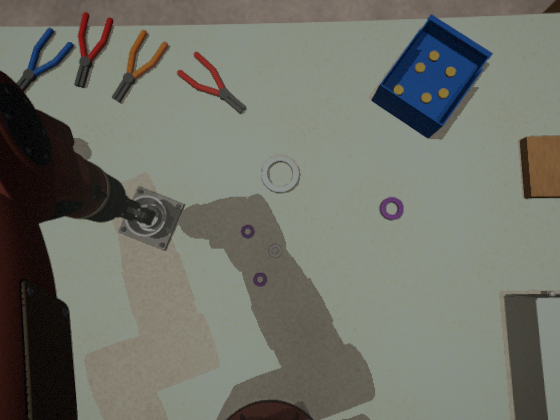

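The top face is at z = 39.8 with 0.9° tilt, and the ring is about 1 mm off the rim centre. The bystander rings haven't moved. Before handing in, I'll check that the arm is clear of the bottles.

Run:
```python
from h import *
im,d=camera('side');cv2.imwrite('pics/side14.png',im)
```

```text
(no output)
```

View pics/side14.png

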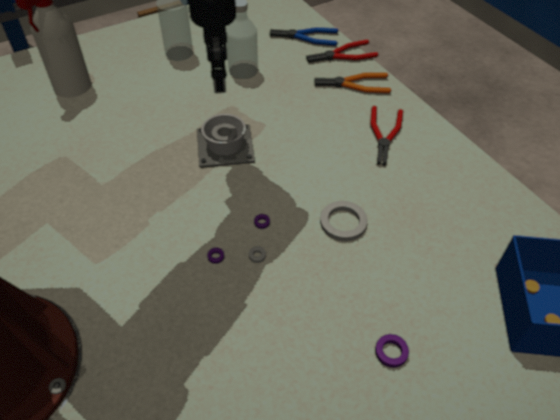

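The side view shows both bottles (178,55) and (243,70) standing where they started. The gripper at (218,60) is well above the tube and holding nothing, so I'll hand in.

```bash
python3 -c "
from cell import *
print(finish_job(), observe()['t'])"
```

```text
the job is handed in; nothing more can be done
the job is handed in; nothing more can be done
```

Both plain 50 mm rings are in the tube, stacked flat in one column. I dropped the near one first (it started at about 435, −183), then the far one (589, −185). I handed the job in at about 16.6 s with the gripper open and clear; no verdict was reported.

- **Upper ring:** its top face measured z = 39.8 mm where 40 is expected. The tilt was about 0.9°, and it sits about 1 mm from the rim centre.
- **Lower ring:** I checked it by eye only. It lay flat on the tube floor before the second drop, and the upper ring's height fits a flat stack.
- **Everything else:** the small ring, the wide ring, the purple look-alikes and the bottles look unmoved. Wrist force in the readings never passed about 9 N.
- **Disagreement:** the camera views differed by 2–3 mm on the tube centre, within the 10 mm tolerance.

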